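# Switch the bench dust suction over to another port

### The job

Switch the bench's dust suction over from the port with the red slide gate to the port with the yellow one: hook a fingertip behind the upturned lip of the yellow gate and draw it out to its stop so that its port is wholly open, and only then push the red gate fully home so that its port is shut. Work with the fingertips only, never pinching a lip between the fingers; leave the green gate as it is and do not disturb the things standing around.

Things in the scene. Friction and masses are not known exactly. Their poses are not given: they have to be found in the camera images.
- gate_yellow (a joint): draw of the yellow slide gate in m: 0 fully home (port shut), 0.078 fully drawn out at its stop; the port is wholly uncovered from 0.070. The gate slides level towards the robot side, stays where it is left, and takes about 4 N plus 12 N per m/s to move.
- port_yellow: grey housing of the suction port with the yellow gate, fixed to the bench: 130 x 110 mm, 30 mm high, on a 150 x 120 mm flange 8 mm high, round 62 mm port in its top. Origin at the middle of its underside, x level along the rail (home is +x, drawn out is -x), z up; housing front 65 mm to -x. The gate plate sticks out of the front, 80 mm wide, its top 19 mm above the bench.
- yellow_lip_back (a point): middle of the rear face of the yellow gate's upturned end lip (towards the housing): 30 mm above the bench, axes as the housing's. Whole lip 80 mm wide along y, 8 mm thick, foot 14 and top 46 mm above the bench. Clear gap from this face to the housing front: 50 mm when home, 128 mm fully drawn. A fingertip behind the lip presses here in -x to draw the gate out.
- yellow_lip_front (a point): middle of the front face of the yellow gate's lip (8 mm in front of the rear face, 30 mm above the bench), axes as the housing's. Push here in +x to send the gate home. Fingers pressing on the front and the rear of the lip at once count as pinching.
- gate_red (a joint): draw of the red slide gate in m: 0 fully home (port shut), 0.078 fully drawn out at its stop; the port is wholly uncovered from 0.070. The gate slides level towards the robot side, stays where it is left, and takes about 4 N plus 12 N per m/s to move.
- port_red: grey housing of the suction port with the red gate, fixed to the bench: 130 x 110 mm, 30 mm high, on a 150 x 120 mm flange 8 mm high, round 62 mm port in its top. Origin at the middle of its underside, x level along the rail (home is +x, drawn out is -x), z up; housing front 65 mm to -x. The gate plate sticks out of the front, 80 mm wide, its top 19 mm above the bench.
- red_lip_back (a point): middle of the rear face of the red gate's upturned end lip (towards the housing): 30 mm above the bench, axes as the housing's. Whole lip 80 mm wide along y, 8 mm thick, foot 14 and top 46 mm above the bench. Clear gap from this face to the housing front: 50 mm when home, 128 mm fully drawn. A fingertip behind the lip presses here in -x to draw the gate out.
- red_lip_front (a point): middle of the front face of the red gate's lip (8 mm in front of the rear face, 30 mm above the bench), axes as the housing's. Push here in +x to send the gate home. Fingers pressing on the front and the rear of the lip at once count as pinching.
- gate_green (a joint): draw of the green slide gate in m: 0 fully home (port shut), 0.078 fully drawn out at its stop; the port is wholly uncovered from 0.070. The gate slides level towards the robot side, stays where it is left, and takes about 4 N plus 12 N per m/s to move.
- port_green: grey housing of the suction port with the green gate, fixed to the bench: 130 x 110 mm, 30 mm high, on a 150 x 120 mm flange 8 mm high, round 62 mm port in its top. Origin at the middle of its underside, x level along the rail (home is +x, drawn out is -x), z up; housing front 65 mm to -x. The gate plate sticks out of the front, 80 mm wide, its top 19 mm above the bench.
- green_lip_back (a point): middle of the rear face of the green gate's upturned end lip (towards the housing): 30 mm above the bench, axes as the housing's. Whole lip 80 mm wide along y, 8 mm thick, foot 14 and top 46 mm above the bench. Clear gap from this face to the housing front: 50 mm when home, 128 mm fully drawn. A fingertip behind the lip presses here in -x to draw the gate out.
- finial: dark turned wooden finial, 32 mm wide, 62 mm tall, standing between two ports; origin under its foot; to be left alone
- drive_centre: steel lathe drive centre, 28 mm wide, 60 mm tall, standing between two ports; origin under its foot; to be left alone
- bowl: turned wooden bowl, 100 mm wide, 45 mm tall, on the left beyond the wood blank; origin under its foot; to be left alone
- finish_jar: amber jar with steel lid, 64 mm wide, 90 mm tall, on the right beyond the gouge; origin under its foot; to be left alone
- gouge: turning gouge lying beside the ports on the right, 292 mm long, 26 mm thick, along its x axis; origin on the bench under the ferrule (handle 170 mm to -x, blade 122 mm to +x); to be left alone
- blank: square wood blank 45 x 140 x 45 mm lying on the left, long along y; origin under its middle; to be left alone
Not all that is in view belongs to the job. What is shaped like the port_yellow but blue or purple is not meant.

How it is judged:
On the way, in this order (a step that is already met when the one before it is completed fails the run):
1. the yellow gate is drawn out until its port is wholly open, while the red one is still open (value of joint gate_yellow above 0.07 m and value of joint gate_red above 0.035 m), for 0.2 s.
2. then the red gate is pushed fully home, the yellow one staying open (value of joint gate_red below 0.004 m and value of joint gate_yellow above 0.07 m), for 0.2 s.
At the end, for the whole second after the job is handed in: Yellow gate drawn out at least 70 of its 78 mm, red gate within 4 mm of home, both at rest; green gate within 6 mm of its start; every bystander within 12 mm of its start and the standing ones upright (within 0.2 rad) (all of step 2 and distance of green_lip_back from where it was at the start of the episode below 0.006 m and velocity of joint gate_yellow between -0.005 and 0.005 m/s and velocity of joint gate_red between -0.005 and 0.005 m/s and distance of each of finial, drive_centre, bowl, finish_jar, gouge, blank from where it was at the start of the episode below 0.012 m and angle between each of finial, drive_centre, bowl, finish_jar's own z axis and vertical below 0.2 rad); the robot touches nothing.
It fails at once if the lip of the yellow gate is pinched between the fingers (pressed on its front and rear at once) (contact force between the fingers and gate_yellow_c1 above 0.5 N and contact force between the fingers and gate_yellow_c2 above 0.5 N).
It fails at once if the lip of the red gate is pinched between the fingers (pressed on its front and rear at once) (contact force between the fingers and gate_red_c1 above 0.5 N and contact force between the fingers and gate_red_c2 above 0.5 N).
It fails at once if the green gate is moved by more than 6 mm (distance of green_lip_back from where it was at the start of the episode above 0.006 m).
It fails at once if a bystander is pushed, lifted or carried by more than 12 mm (distance of any of finial, drive_centre, bowl, finish_jar, gouge, blank from where it was at the start of the episode above 0.012 m).
It also fails if it takes over 50 s, if anything falls off the work surface, if the arm or the gripper's body presses on something with over 40 N, if the wrist force passes 120 N, or if a joint passes its speed limit or range.

### The arm

A 7-joint arm with a two-finger parallel gripper is mounted at the origin on the work surface. World frame = base frame: x ahead of the robot, y to its left, z up, the work surface at z = 0. Lengths are in m, angles in rad, forces in N, time in s.
With the tool pointing down it reaches from about 0.425 to 0.925 m from the base axis. Payload 6.8 kg.
Tool frame: the origin (TCP) lies between the finger pads; the fingertips stand 14 mm ahead of it and the grasp point (between the pads) lies 5 mm behind it; z points along the fingers, y is the line along which they close (so a half turn about z gives the same grasp; the last joint's range is limited). The gripper opens to 85 mm and grips with 20 to 120 N. Pads are 22 mm wide; open, the fingers measure 114 mm over their backs; the gripper's body (76 mm by 85 mm) begins 54 mm behind the grasp point. The pads swing forward as they close: fully open they stand 13 mm farther back than shut.
Start: joints at [1.223, 0.477, 0.022, 1.555, -0.011, 1.109, -0.083], TCP at [0.16, -0.656, 0.245] pointing down, gripper open.
Joint ranges: [-2.96, 2.96], [-0.34, 2.1], [-1.41, 1.46], [0.24, 2.44], [-1.37, 4.51], [0.17, 1.92], [-2.96, 2.96]. Speed limits (rad/s): [2.39, 2.39, 3.14, 3.14, 3.14, 3.14, 3.14].

### API

Orientations are given as a rotation vector (axis times angle).
In Python, from bench import r, imaging gives the robot as it stands.
- The arm moves only by the tool apply_moves, never from a script. Its argument "moves" is a list of rows, each a list of 2 entries, a list of its own where there are three numbers: the shift along the tool's x, y, z in cm, then the turn about the tool's z in rad. In form: [[[tx, ty, tz], roll], ...]. A call has 1 to 10 rows; each row is the pose to reach, as a shift and turn from the pose commanded when the call began, along the tool's axes at that moment; what a row does not reach only later rows make up. A row lasts 1/12 s, in which the tool goes at most 41.7 mm and 7.16 degrees, less where a joint would pass 70% of its speed; a pose out of reach is approached as far as the arm can. A call with a gripper value outside its range is refused whole. "claw" is the opening, from 0 (shut) to 1 (fully open), set as the call begins (left out, the last holds). The fingers move at their own pace and stop on an object; "grip_force" is the grip in N (left out, the last holds). Time passes only in rows, so rows that repeat a pose let the fingers close. It gives the time, the measured TCP pose, the force and the opening at its end, in the units of the state.
- r.get_obs(): the state, without advancing time (a new reading comes with each control period).
- imaging.grab_frame(name): name is "scene" or "side" or "wrist"; returns a dict with "frame" (400x640x3 uint8, blue, green, red), "intrinsics" (3x3 intrinsics, pixels), "k1" (the pictures are not rectified: a ray, as slopes to the right and down, at radius r is drawn at 1 + k1 r^2 times it, then the intrinsics apply), "T" (4x4, takes a point from camera to world coordinates). Camera axes: x right, y up, looking along -z (the intrinsics and any distortion apply to the point x, -y, -z); pixel columns grow to the right and rows downward; lengths in m; the calibration is good to about 2 mm. A picture is of the moment at which its call begins. There is no depth.
- r.hand_in(): hands the job in, once; it reports no verdict.
The state is a dict: "clock": time; "joints": joint angles; "qvel": joint speeds; "tau": joint torques, N m; "tcp_pos": TCP position; "orientation": TCP orientation; "contact_force": force on the tool from outside, world axes, zero at the start; "moment": the same for the moment, N m; "grip_width": finger opening in m.
Only numpy, scipy, OpenCV 4.12 (cv2) and the standard library are available. Lean on these libraries where they do the work, as an engineer would, in place of code of your own. Each camera call takes 0.05 s, during which the arm holds its last target. There are 200 camera calls.

## Working session

There is one attempt and no reset: what is moved stays moved. The work goes in short steps, Python scripts to look and compute and a tool call to move; the robot and the scene stay as the last step left them, time stands still between calls to the robot, and variables do not carry over. Pictures are saved under pics/ and viewed, on a budget of 10 in all, crops included, one or two more only if the job needs it, and the job is handed in when it is done.

Besides the shell and the picture viewer there is one more tool, called after "Request:" as name(argument=value, ...), one argument or row to a line, values as JSON. apply_moves: Moves the arm, as the interface text tells. Its arguments: {"type":"object","properties":{"moves":{"type":"array","items":{"type":"array"}},"claw":{"type":"number"},"grip_force":{"type":"number"}},"required":["moves"]}

```bash
ls; mkdir -p pics; python3 - <<'E'
from bench import r, imaging
import cv2, json, numpy as np
o=r.get_obs(); print({k:np.round(v,3) for k,v in o.items()})
for n in ["scene","side"]:
    d=imaging.grab_frame(n); cv2.imwrite(f"pics/{n}0.png",d["frame"])
    np.savez(f"{n}0.npz",**d); print(n,d["intrinsics"],d["k1"],np.round(d["T"],3))
E
```

```text
pics
{'clock': np.float64(0.0), 'joints': array([ 1.223,  0.478,  0.022,  1.556, -0.012,  1.109, -0.083]), 'qvel': array([ 0.   , -0.001, -0.   ,  0.   ,  0.   ,  0.001, -0.   ]), 'tau': array([ 0.0000e+00, -5.9645e+01,  1.6080e+00, -2.8120e+01,  1.3000e-02,
        9.0000e-03,  0.0000e+00]), 'tcp_pos': array([ 0.16 , -0.655,  0.244]), 'orientation': array([-3.117e+00, -3.760e-01,  1.000e-03]), 'contact_force': array([-0.178, -0.034,  0.113]), 'moment': array([-0.015, -0.079,  0.018]), 'grip_width': np.float64(0.085)}
scene [[363.87315145   0.         322.02446158]
 [  0.         363.87315145 198.53210721]
 [  0.           0.           1.        ]] 0.02465294539740998 [[-0.251 -0.549  0.798  1.17 ]
 [ 0.968 -0.162  0.193  0.186]
 [ 0.023  0.82   0.572  0.533]
 [ 0.     0.     0.     1.   ]]
side [[475.78601565   0.         322.67080139]
 [  0.         475.78601565 195.03197458]
 [  0.           0.           1.        ]] -0.10300846943181817 [[-0.896  0.314 -0.315  0.043]
 [-0.445 -0.651  0.615  0.827]
 [-0.012  0.691  0.723  1.035]
 [ 0.     0.     0.     1.   ]]
```

View pics/scene0.png

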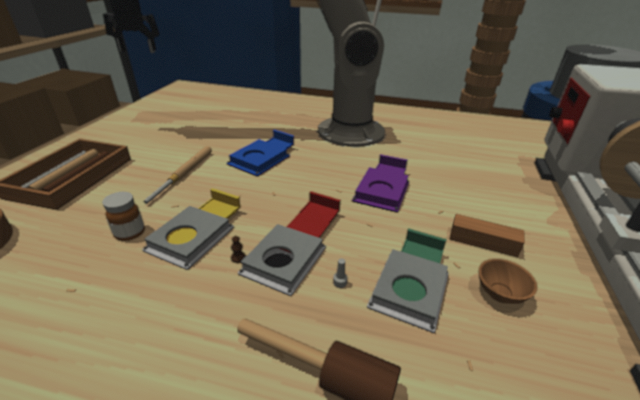

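View pics/side0.png

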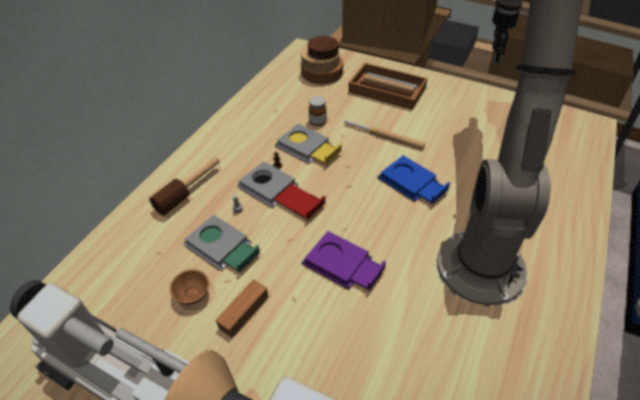

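The scene view shows yellow home (lip near (228,200), port (182,236)), red drawn (lip (324,203)) and green home. The side view has the yellow lip at (326,152) and the red lip at (311,207). I'll enlarge these areas and extract contours.

```bash
cat > h.py <<'E'
import numpy as np, cv2
def load(n):
    return dict(np.load(n+".npz"))
def rays(d,uv):
    K=d["intrinsics"]; uv=np.atleast_2d(np.float64(uv)).reshape(-1,1,2)
    p=cv2.undistortPoints(uv,K,np.array([float(d["k1"]),0,0,0])).reshape(-1,2)
    D=np.c_[p[:,0],-p[:,1],-np.ones(len(p))]@d["T"][:3,:3].T
    return d["T"][:3,3],D
def plane(d,uv,z):
    o,D=rays(d,uv); return o+D*((z-o[2])/D[:,2])[:,None]
def proj(d,P):
    P=np.atleast_2d(P); c=(P-d["T"][:3,3])@d["T"][:3,:3]
    s=np.c_[c[:,0],-c[:,1]]/(-c[:,2:]); r2=(s**2).sum(1,keepdims=True)
    return s*(1+d["k1"]*r2)@d["intrinsics"][:2,:2].T+d["intrinsics"][:2,2]
E
python3 - <<'E'
from h import *
a=load("scene0")["frame"][180:300,135:350]; b=load("side0")["frame"][115:225,230:350]
A=cv2.resize(a,(752,420),interpolation=cv2.INTER_CUBIC)
cv2.imwrite("pics/c1.png",cv2.resize(a,None,fx=3.7,fy=3.7,interpolation=cv2.INTER_CUBIC))
cv2.imwrite("pics/c2.png",cv2.resize(b,None,fx=5,fy=5,interpolation=cv2.INTER_CUBIC))
E
```

```text
(no output)
```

View pics/c1.png

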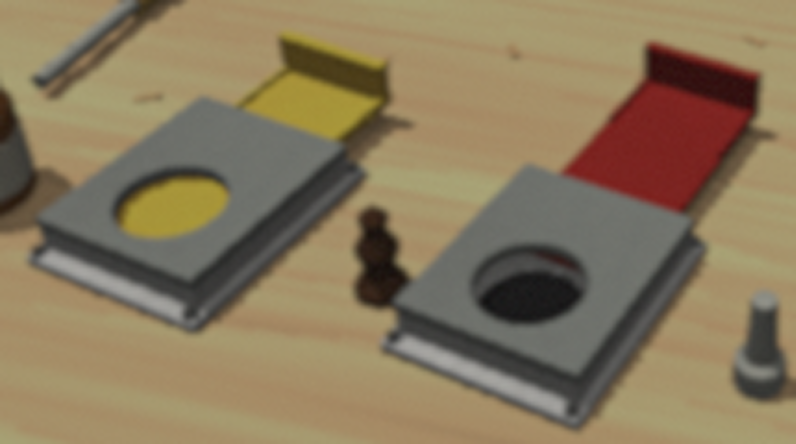

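View pics/c2.png

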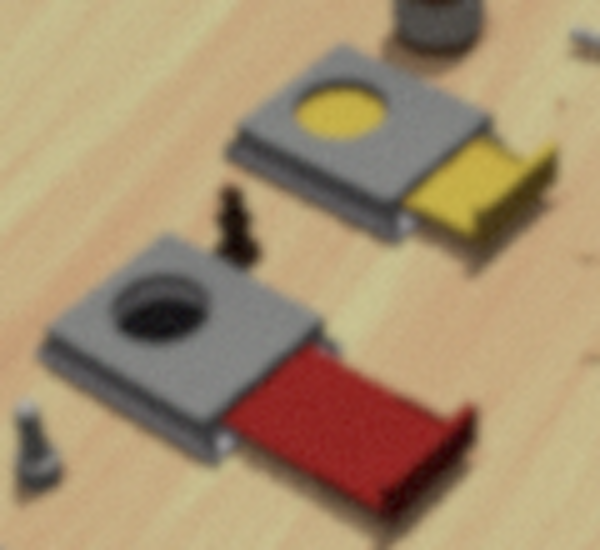

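Both crops clearly show the housing top corners, and the lips' top edges at the outer ends: yellow home, red fully drawn. I'll cast those corners onto z = 30 mm and 46 mm in both views.

```bash
python3 - <<'E'
from h import *
C={"scene0":(3.7,(135,180),dict(yellow=[(203,97),(345,150),(188,280),(40,220)],red=[(530,165),(692,212),(578,378),(393,303)]),
   dict(yellow=[(282,35),(388,66)],red=[(650,44),(758,74)]),dict(finial=(378,300),drive=(760,385))),
 "side0":(5,(230,115),dict(yellow=[(492,122),(388,205),(240,125),(343,45)],red=[(325,328),(210,422),(47,333),(172,235)]),
   dict(yellow=[(556,147),(475,212)],red=[(473,408),(385,492)]),dict(finial=(238,258),drive=(38,480)))}
for n,(s,o,H,L,B) in C.items():
    d=load(n); f=lambda p,z:plane(d,(np.float64(p)+.5)/s-.5+o,z)
    for c in H:
        q=f(H[c],.03)[:,:2]; ctr=q.mean(0)
        ax=(q[0]+q[1]-q[2]-q[3])/2; ay=(q[0]+q[3]-q[1]-q[2])/2
        l=f(L[c],.046)[:,:2]; out=ax/np.linalg.norm(ax)
        print(n,c,"ctr",ctr.round(4),"len",np.linalg.norm(ax).round(4),"wid",np.linalg.norm(ay).round(4),
         "yaw home",np.degrees(np.arctan2(-out[1],-out[0])).round(1),np.degrees(np.arctan2(ay[0],-ay[1])).round(1),
         "lip",l.round(4).tolist(),"mid",l.mean(0).round(4),"w",np.linalg.norm(l[0]-l[1]).round(4),"out",((l.mean(0)-ctr)@out-65e-3).round(4))
    for b in B: print(n,b,f(B[b],0)[0].round(3))
E
```

```text
scene0 yellow ctr [ 0.6588 -0.2288] len 0.1272 wid 0.1077 yaw home -11.6 -11.9 lip [[0.5286, -0.2437], [0.5417, -0.1637]] mid [ 0.5352 -0.2037] w 0.0811 out 0.0612
scene0 red ctr [ 0.6639 -0.0133] len 0.1331 wid 0.1071 yaw home -11.1 -10.0 lip [[0.471, -0.0129], [0.4843, 0.0618]] mid [0.4777 0.0245] w 0.0758 out 0.1251
scene0 finial [ 0.691 -0.105  0.   ]
scene0 drive [0.694 0.111 0.   ]
side0 yellow ctr [ 0.6533 -0.2265] len 0.13 wid 0.1059 yaw home -13.0 -12.1 lip [[0.5218, -0.2411], [0.5409, -0.1626]] mid [ 0.5313 -0.2018] w 0.0808 out 0.0594
side0 red ctr [ 0.6591 -0.0098] len 0.1297 wid 0.1053 yaw home -11.6 -12.5 lip [[0.4675, -0.0111], [0.483, 0.0679]] mid [0.4752 0.0284] w 0.0804 out 0.1228
side0 finial [ 0.681 -0.103  0.   ]
side0 drive [0.691 0.113 0.   ]
```

Both views agree to within 5 mm, and the measured sizes match the given ones. Lengths come out at 127–133 mm (given 130) and lips at 76–81 mm (given 80). The lip fronts stand 60 mm (yellow, home) and 124 mm (red, about 66 mm drawn) out from their housings. The rail's home direction has a yaw of -12°. I'll shut the fingers and travel high.

Request:
apply_moves(
  moves=[
    [[3.1,-2.1,0],0.1],
    [[6.3,-4.2,0],0.2],
    [[9.4,-6.3,0],0.3],
    [[12.6,-8.4,0],0.4],
    [[15.7,-10.6,0],0.45],
    [[18.9,-12.7,0],0.45],
    [[22,-14.8,0],0.45],
    [[25.2,-16.9,0],0.45],
    [[28.3,-19,0],0.45],
    [[31.5,-21.2,0],0.45],
  ],
  claw=0,
  grip_force=60,
)

```text
clock: 0.93
tcp_pos: [0.4166, -0.3735, 0.2451]
orientation: [-3.124, 0.33, 0.001]
contact_force: [0.6, 0.8, 0.4]
grip_width: 0.0002
```

Request:
apply_moves(
  moves=[
    [[1.9,-3.2,0],0],
    [[3.8,-6.4,0],0],
    [[5.7,-9.7,0],0],
    [[7.6,-12.9,0],0],
    [[9.5,-16.2,0],0],
    [[11.45,-19.4,0],0],
    [[11.45,-19.4,4],0],
    [[11.45,-19.4,8],0],
    [[11.45,-19.4,12],0],
    [[11.45,-19.4,13],0],
  ],
)

```text
clock: 1.77
tcp_pos: [0.5642, -0.2076, 0.109]
orientation: [-3.123, 0.328, 0.016]
contact_force: [-1.2, 0.5, -1.0]
grip_width: 0.0001
```

```bash
python3 - <<'E'
from bench import r, imaging
from h import *
o=r.get_obs(); print(o["tcp_pos"].round(4),o["orientation"].round(3),o["contact_force"].round(1))
S=[]
for n in ["side","wrist"]:
    d=imaging.grab_frame(n); np.savez(n+"1.npz",**d)
    if n=="side":
        t=o["tcp_pos"]; print(proj(d,[t,t-[0,0,.014]]).round(1)); 
        S.append(cv2.resize(d["frame"][70:220,230:390],None,fx=3,fy=3,interpolation=cv2.INTER_CUBIC)[:400])
    else: S.append(cv2.resize(d["frame"],(640,400))[:,160:480])
cv2.imwrite("pics/v1.png",np.hstack(S)); print(np.hstack(S).shape)
E
```

```text
[ 0.5642 -0.2076  0.109 ] [-3.123  0.328  0.016] [-1.2  0.5 -1. ]
[[324.1 130.9]
 [324.1 134.4]]
(400, 800, 3)
```

View pics/v1.png

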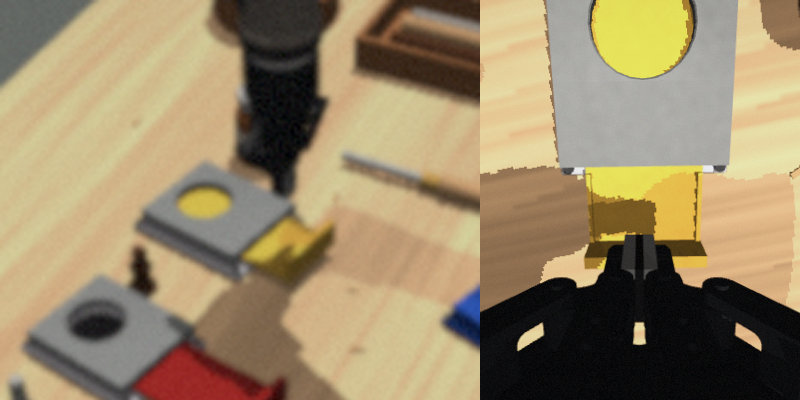

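The tip appears at side pixel (325,135), as predicted, above the yellow gap. In the wrist view the fingers line up with the lip (rows 241–268) and the housing front is at row 167. I'll check those rows as distances.

```bash
python3 - <<'E'
from h import *
d=load("wrist1"); print(d["T"].round(3)); t=np.array([.5642,-.2076]); x=np.array([.978,-.208])
for n,p,z in [("front L",(720,0),.03),("front L",(160+560,167),.03),("front1",(160+562,167),.03)][:0]+[("hous L",(160+558,167),.03),("hous l",(160+70,167),.03),("front a",(718+12,165),.03)][:0]+[("housing a",(160-480+560+480-480,167),.03)][:0]+[("hL",(240,167),.03),("hR",(408,167),.03),("lip top rear",(320-55+0,242),.046),("lip top rear R",(384,242),.046),("lip top front",(266,258),.046),("lip top front R",(384,256),.046)]:
    P=plane(d,p,z)[0]; v=P[:2]-t; print(n,P.round(4),"ahead",(v@x).round(4),"lat",(v@[-.208,-.978]).round(4))
E
```

```text
[[-0.209  0.94   0.27   0.632]
 [-0.978 -0.2   -0.059 -0.221]
 [-0.001 -0.276  0.961  0.238]
 [ 0.     0.     0.     1.   ]]
hL [ 0.603  -0.1621  0.03  ] ahead 0.0284 lat -0.0525
hR [ 0.5802 -0.2689  0.03  ] ahead 0.0284 lat 0.0566
lip top rear [ 0.5548 -0.169   0.046 ] ahead -0.0173 lat -0.0358
lip top rear R [ 0.5389 -0.2436  0.046 ] ahead -0.0173 lat 0.0404
lip top front [ 0.5437 -0.1667  0.046 ] ahead -0.0286 lat -0.0357
lip top front R [ 0.5291 -0.2421  0.046 ] ahead -0.0272 lat 0.041
```

The lip is 17–20 mm behind the TCP and the housing 28 mm ahead, so the fingers fit the gap. Descending.

Request:
apply_moves(
  moves=[
    [[0,0.2,2],0],
    [[0,0.2,4],0],
    [[0,0.2,5.5],0],
    [[0,0.2,6.5],0],
    [[0,0.2,7.0],0],
    [[0,0.2,7.0],0],
    [[0,0.2,7.0],0],
  ],
)

```text
clock: 2.45
tcp_pos: [0.569, -0.2114, 0.0467]
orientation: [3.124, -0.33, 0.003]
contact_force: [0.4, 0.1, 0.3]
grip_width: -0.0001
```

Request:
apply_moves(
  moves=[
    [[0,0,0.6],0],
    [[-0.6,0,0.6],0],
    [[-1.2,0,0.6],0],
    [[-2.0,0,0.6],0],
    [[-2.8,0,0.6],0],
    [[-3.6,0,0.6],0],
    [[-4.4,0,0.6],0],
    [[-5.2,0,0.6],0],
    [[-6.0,0,0.6],0],
    [[-6.0,0,0.6],0],
  ],
)

```text
clock: 3.28
tcp_pos: [0.5071, -0.1985, 0.0394]
orientation: [3.124, -0.331, -0.003]
contact_force: [-1.8, 0.1, 0.2]
grip_width: -0.0001
```

Request:
apply_moves(
  moves=[
    [[-0.5,0,0],0],
    [[-1.0,0,0],0],
    [[-1.5,0,0],0],
    [[-2.0,0,0],0],
    [[-2.4,0,0],0],
  ],
)

```text
clock: 3.7
tcp_pos: [0.4855, -0.1939, 0.0395]
orientation: [3.124, -0.33, 0.001]
contact_force: [3.7, -3.4, 0.0]
grip_width: -0.0001
```

```bash
python3 - <<'E'
from bench import r, imaging
from h import *
o=r.get_obs(); print(o["tcp_pos"].round(4),o["contact_force"].round(1))
S=[]
for n in ["side","wrist"]:
    d=imaging.grab_frame(n); np.savez(n+"2.npz",**d)
    if n=="side": S.append(cv2.resize(d["frame"][100:234,260:367],None,fx=3,fy=3,interpolation=cv2.INTER_CUBIC)[:400,:320])
    else: S.append(d["frame"][:,140:500])
cv2.imwrite("pics/v2.png",np.hstack(S))
E
```

```text
[ 0.4855 -0.1939  0.0395] [ 3.7 -3.4  0. ]
```

View pics/v2.png

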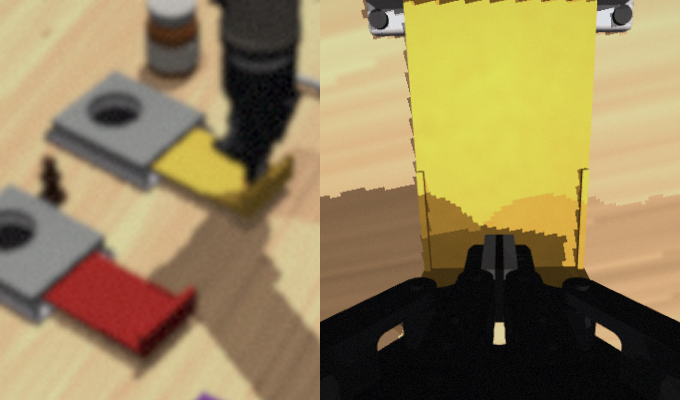

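The yellow gate has followed the fingers and its port now shows dark. By geometry it is about 70 mm drawn. I'll continue gently until I feel the stop.

Request:
apply_moves(
  moves=[
    [[-0.2,0,0],0],
    [[-0.4,0,0],0],
    [[-0.6,0,0],0],
    [[-0.6,0,0],0],
  ],
)

```text
clock: 4.13
tcp_pos: [0.4796, -0.1921, 0.0392]
orientation: [-3.124, 0.329, 0.001]
contact_force: [2.2, -2.8, 0.1]
grip_width: -0.0001
```

Request:
apply_moves(
  moves=[
    [[-0.2,0,0],0],
    [[-0.4,0,0],0],
    [[-0.4,0,0],0],
  ],
)

```text
clock: 4.38
tcp_pos: [0.4782, -0.1917, 0.0396]
orientation: [3.124, -0.329, 0.007]
contact_force: [7.6, -3.4, -5.5]
grip_width: -0.0002
```

Request:
apply_moves(
  moves=[
    [[-0.2,0,0],0],
    [[-0.3,0,0],0],
    [[-0.3,0,0],0],
    [[-0.3,0,0],0],
  ],
)

```text
clock: 4.72
tcp_pos: [0.4782, -0.1914, 0.0401]
orientation: [3.124, -0.328, 0.016]
contact_force: [14.6, -5.0, -9.5]
grip_width: -0.0003
```

The TCP no longer advances while the force climbs, so the gate is at its stop. Backing off towards the housing, then lifting.

Request:
apply_moves(
  moves=[
    [[0.8,0,0],0],
    [[1.7,0,0],0],
    [[2.6,0,0],0],
    [[2.6,0,0],0],
    [[2.6,0,-2],0],
    [[2.6,0,-5],0],
    [[2.6,0,-8],0],
    [[2.6,0,-10],0],
    [[2.6,0,-10],0],
    [[2.6,0,-10],0],
  ],
)

```text
clock: 5.55
tcp_pos: [0.4987, -0.1963, 0.1401]
orientation: [3.124, -0.33, 0.002]
contact_force: [0.3, -0.2, -0.6]
grip_width: -0.0004
```

```bash
python3 - <<'E'
from bench import r, imaging
from h import *
o=r.get_obs(); t=o["tcp_pos"]; print(t.round(4),o["contact_force"].round(1))
X=np.array([.978,-.208]);Y=np.array([-.208,-.978])
red=np.array([.6615,-.0115]); front=red-X*.189; goal=front-X*.030
print("goal",goal,np.linalg.norm(goal),"tool shift",(goal-t[:2])@X,(goal-t[:2])@Y)
E
```

```text
[ 0.4987 -0.1963  0.1401] [ 0.3 -0.2 -0.6]
goal [0.447318 0.034052] 0.44861222879899293 tool shift -0.0981250215746 -0.21456338406094044
```

Request:
apply_moves(
  moves=[
    [[-1.4,-3.0,0],0],
    [[-2.8,-6.1,0],0],
    [[-4.2,-9.2,0],0],
    [[-5.6,-12.3,0],0],
    [[-7.0,-15.4,0],0],
    [[-8.4,-18.5,0],0],
    [[-9.8,-21.5,0],0],
    [[-9.8,-21.5,2.5],0],
    [[-9.8,-21.5,2.5],0],
    [[-9.8,-21.5,2.5],0],
  ],
)

```text
clock: 6.38
tcp_pos: [0.4454, 0.0339, 0.1126]
orientation: [3.123, -0.328, -0.009]
contact_force: [-0.1, 0.1, 1.4]
grip_width: -0.0006
```

```bash
python3 - <<'E'
from bench import r, imaging
from h import *
o=r.get_obs(); print(o["tcp_pos"].round(4),o["orientation"].round(3))
S=[]
for n in ["side","wrist"]:
    d=imaging.grab_frame(n); np.savez(n+"3.npz",**d)
    if n=="side": S.append(cv2.resize(d["frame"][100:234,240:360],None,fx=3,fy=3,interpolation=cv2.INTER_CUBIC)[:400,:360])
    else: S.append(d["frame"][:,120:520])
cv2.imwrite("pics/v3.png",np.hstack(S))
E
```

```text
[0.4454 0.0339 0.1126] [ 3.123 -0.328 -0.009]
```

View pics/v3.png

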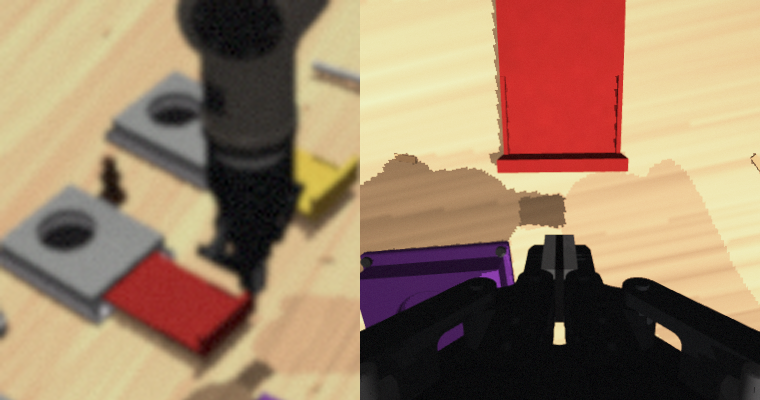

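The side view shows the fingers in front of the red lip. In the wrist view the lip spans cols 498–628, rows 153–172, with the purple decoy's corner at (512,280). I'll check the distances to both.

```bash
python3 - <<'E'
from h import *
d=load("wrist3"); t=np.array([.4454,.0339])
for n,p,z in [("lipfront L",(259,159),.046),("lipfront R",(387,157),.046),("lip foot L",(260,172),.014),("purple corner",(263,241),.03),("purple side",(274,280),.03),("purple flange",(274,280),.008)]:
    P=plane(d,p,z)[0]; v=P[:2]-t; print(n,P.round(4),"ahead",(v@[.978,-.208]).round(4),"lat",(v@[-.208,-.978]).round(4))
E
```

```text
lipfront L [0.4893 0.0628 0.046 ] ahead 0.037 lat -0.0374
lipfront R [ 0.4742 -0.0134  0.046 ] ahead 0.038 lat 0.0403
lip foot L [0.4764 0.0714 0.014 ] ahead 0.0225 lat -0.0431
purple corner [0.4306 0.0786 0.03  ] ahead -0.0238 lat -0.0406
purple side [0.399  0.0786 0.03  ] ahead -0.0547 lat -0.0341
purple flange [0.3873 0.0846 0.008 ] ahead -0.0674 lat -0.0375
```

Request:
apply_moves(
  moves=[
    [[0.2,0.2,2],0],
    [[0.2,0.2,4],0],
    [[0.2,0.2,6],0],
    [[0.2,0.2,7.2],0],
    [[0.2,0.2,7.2],0],
    [[0.2,0.2,7.2],0],
  ],
)

```text
clock: 6.98
tcp_pos: [0.4492, 0.0311, 0.0424]
orientation: [3.123, -0.332, -0.001]
contact_force: [-0.4, -0.2, 0.2]
grip_width: 0.0004
```

Descended without contact. By geometry home is about 82 mm of push; I'll do most of it, then feel for the end.

Request:
apply_moves(
  moves=[
    [[0.8,0,0],0],
    [[1.6,0,0],0],
    [[2.4,0,0],0],
    [[3.2,0,0],0],
    [[4.0,0,0],0],
    [[4.8,0,0],0],
    [[5.6,0,0],0],
    [[6.4,0,0],0],
    [[7.0,0,0],0],
    [[7.4,0,0],0],
  ],
)

```text
clock: 7.82
tcp_pos: [0.5226, 0.0167, 0.0423]
orientation: [-3.124, 0.33, -0.001]
contact_force: [-3.3, 2.1, 1.4]
grip_width: 0.0003
```

Request:
apply_moves(
  moves=[
    [[0.3,0,0],0],
    [[0.6,0,0],0],
    [[0.9,0,0],0],
    [[0.9,0,0],0],
  ],
)

```text
clock: 8.15
tcp_pos: [0.531, 0.0148, 0.0423]
orientation: [-3.124, 0.33, -0.001]
contact_force: [-0.7, 0.0, -0.2]
grip_width: 0.0
```

Request:
apply_moves(
  moves=[
    [[0.2,0,0],0],
    [[0.4,0,0],0],
    [[0.6,0,0],0],
    [[0.6,0,0],0],
  ],
)

```text
clock: 8.48
tcp_pos: [0.5327, 0.0141, 0.0417]
orientation: [3.123, -0.328, -0.011]
contact_force: [-11.8, 4.3, 8.2]
grip_width: 0.0002
```

Request:
apply_moves(
  moves=[
    [[0.2,0,0],0],
    [[0.3,0,0],0],
    [[0.3,0,0],0],
    [[0.3,0,0],0],
  ],
)

```text
clock: 8.82
tcp_pos: [0.5327, 0.014, 0.0414]
orientation: [3.123, -0.327, -0.019]
contact_force: [-19.4, 6.0, 13.8]
grip_width: -0.0
```

Request:
apply_moves(
  moves=[
    [[-0.8,0,0],0],
    [[-1.8,0,0],0],
    [[-2.8,0,0],0],
    [[-2.8,0,0],0],
    [[-2.8,0,-2],0],
    [[-2.8,0,-6],0],
    [[-2.8,0,-10],0],
    [[-2.8,0,-14],0],
    [[-2.8,0,-16],0],
    [[-2.8,0,-16],0],
  ],
)

```text
clock: 9.65
tcp_pos: [0.5155, 0.0188, 0.2079]
orientation: [-3.122, 0.331, -0.017]
contact_force: [1.2, -0.6, 0.1]
grip_width: 0.0004
```

```bash
python3 - <<'E'
from bench import r, imaging
from h import *
o=r.get_obs(); print(o["clock"],o["tcp_pos"].round(4),o["contact_force"].round(1))
S=[]
for n,(y,x) in dict(side=(80,150),scene=(160,120)).items():
    d=imaging.grab_frame(n); np.savez(n+"4.npz",**d)
    S.append(cv2.resize(d["frame"][y:y+200,x:x+(220 if n=="side" else 350)],None,fx=1.4*(1.3 if n=="side" else 1),fy=1.4*(1.3 if n=="side" else 1),interpolation=cv2.INTER_CUBIC))
h=max(s.shape[0] for s in S); S=[cv2.copyMakeBorder(s,0,h-s.shape[0],0,0,0) for s in S]
# bystander change check
for n in ["scene"]:
    a=load(n+"0")["frame"]; b=load(n+"4")["frame"]
    for m,(u,v,w) in dict(finial=(237,249,12),drive=(341,273,12),jar=(124,216,22),bowl=(507,283,32),gouge=(178,175,35),blank=(487,235,38),green=(412,275,45)).items():
        A=np.float32(cv2.cvtColor(a[v-w:v+w,u-w:u+w],6));B=np.float32(cv2.cvtColor(b[v-w:v+w,u-w:u+w],6)); print(m,np.round(cv2.phaseCorrelate(A,B),2).tolist() if 0 else [np.round(x,2) for x in cv2.phaseCorrelate(A,B)])
cv2.imwrite("pics/v4.png",np.hstack(S)[:600,:800])
E
```

```text
9.65 [0.5155 0.0188 0.2079] [ 1.2 -0.6  0.1]
finial [array([ 0.02, -0.09]), np.float64(0.99)]
drive [array([0.17, 0.11]), np.float64(0.95)]
jar [array([0.51, 0.51]), np.float64(1.01)]
bowl [array([ 0.07, -0.01]), np.float64(0.96)]
gouge [array([0.18, 0.04]), np.float64(0.77)]
blank [array([-0.  , -0.01]), np.float64(1.0)]
green [array([ 0.09, -0.03]), np.float64(0.89)]
```

View pics/v4.png

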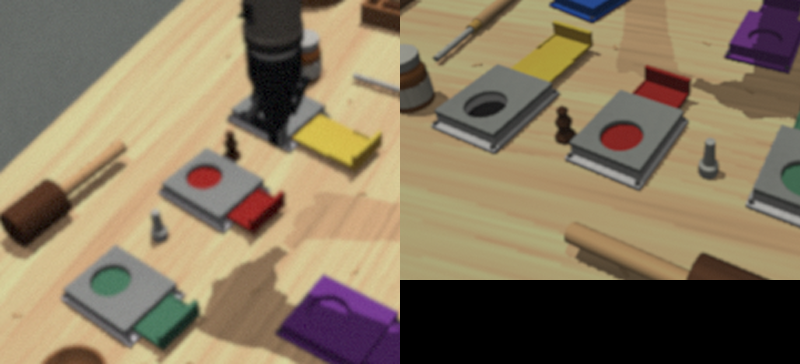

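The last picture shows the yellow port dark and open with its lip far out, and the red port filled red with its lip close in. Green and the bystanders are unshifted. The stop positions agree with the geometry: yellow about 77 mm drawn, red home. Handing in.

Request:
apply_moves(
  moves=[
    [[0,0,0],0],
    [[0,0,0],0],
    [[0,0,0],0],
    [[0,0,0],0],
  ],
)

```text
clock: 10.08
tcp_pos: [0.5112, 0.0187, 0.2012]
orientation: [3.124, -0.329, -0.003]
contact_force: [1.1, 1.2, -0.1]
grip_width: -0.0
```

```bash
python3 -c "
from bench import r
print(r.get_obs()['contact_force'].round(1)); print(r.hand_in())"
```

```text
[ 1.1  1.2 -0.1]
the job is handed in; nothing more can be done
None
```

The dust suction is switched over: the yellow gate is drawn out to its stop and the red gate was then pushed fully home. I handed the job in at about 10 s of the 50 s allowed; no verdict was reported.

- **Yellow:** with the fingers shut, I hooked the tips behind its lip and pulled until the tool stopped advancing and the pull rose to about 15 N. By geometry the gate is about 77 mm drawn.
- **Red:** I pushed on the front of its lip until it stopped, with the push at about 19 N. The stop came 2–3 mm past where I reckoned home to be, which is within my measuring error.
- **Last pictures:** the yellow port is dark and open, and the red port is filled by its gate.
- **Green gate and bystanders:** comparing the scene view before and after, six of the seven patches (green gate, finial, drive centre, bowl, gouge, blank) shifted by less than 0.2 pixel. The jar patch read 0.5 pixel both ways. I took that as an artefact because the arm never came near the jar, but I did not check it further.
- **Robot:** at hand-in it was clear of everything, about 0.2 m up.

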